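# Close a sprung device housing on its dowels and hold it shut

## Robot

A 7-joint arm with a two-finger parallel gripper is mounted at the origin on the work surface. World frame = base frame: x ahead of the robot, y to its left, z up, the work surface at z = 0. Lengths are in m, angles in rad, forces in N, time in s.
With the tool pointing down it reaches from about 0.425 to 0.925 m from the base axis. Payload 6.8 kg.
Tool frame: the origin (TCP) lies between the finger pads; the fingertips stand 11 mm ahead of it and the grasp point (between the pads) lies 8 mm behind it; z points along the fingers, y is the line along which they close (so a half turn about z gives the same grasp; the last joint's range is limited). The gripper opens to 85 mm and grips with 20 to 120 N. Pads are 22 mm wide; open, the fingers measure 114 mm over their backs; the gripper's body (76 mm by 85 mm) begins 54 mm behind the grasp point. The pads swing forward as they close: fully open they stand 13 mm farther back than shut.
Start: joints at [1.131, 0.477, 0.022, 1.555, -0.011, 1.109, -0.083], TCP at [0.22, -0.638, 0.217] pointing down, gripper open.
Joint ranges: [-2.96, 2.96], [-0.34, 2.1], [-1.41, 1.46], [0.24, 2.44], [-1.37, 4.51], [0.17, 1.92], [-2.96, 2.96]. Speed limits (rad/s): [2.39, 2.39, 3.14, 3.14, 3.14, 3.14, 3.14].

## Interface

Orientations are given as a rotation vector (axis times angle).
In Python, from bench import r gives the robot as it stands.
- The arm moves only by the tool send_rows, never from a script. Its argument "deltas" is a list of rows, each an object of numbers: "dx", "dy", "dz": the shift along the world's x, y, z in mm; "rx", "ry", "rz": the turn, a rotation vector about the world's x, y, z in degrees. A call has 1 to 5 rows; each row is the pose to reach, as a shift and turn from the pose commanded when the call began; what a row does not reach only later rows make up. A row lasts 1/12 s, in which the tool goes at most 41.7 mm and 7.16 degrees, less where a joint would pass 70% of its speed; a pose out of reach is approached as far as the arm can. A call with a gripper value outside its range is refused whole. "jaw" is the finger opening in mm, from 0 to 85.4, set as the call begins (left out, the last holds). The fingers move at their own pace and stop on an object; "newtons" is the grip in N (left out, the last holds). Time passes only in rows, so rows that repeat a pose let the fingers close. It gives the time, the measured TCP pose, the force, the opening and the grip force at its end, in the units of the state.
- r.get_obs(): the state, without advancing time (a new reading comes with each control period).
- r.grab_frame(name): name is "side" or "top"; returns a dict with "frame" (400x640x3 uint8, blue, green, red), "z_map" (400x640 float32, m along the optical axis (not along the pixel's ray), 0 where there is no reading), "vertical_fov" (degrees; the focal length in pixels is half the picture's height over the tangent of half this angle, whatever the lens; pixels are square), "cx", "cy" (the principal point, pixels), "distortion" ([k1, k2, p1, p2, k3] as OpenCV has them; the pictures are not rectified), "xyz" and "orientation" of the camera in the world. Camera axes: x right, y down, z forward; pixel columns grow to the right and rows downward; lengths in m; the calibration is good to about 2 mm. A picture is of the moment at which its call begins.
- r.hand_in(): hands the job in; it is judged then, once.
The state is a dict: "clock": time; "joints": joint angles; "qvel": joint speeds; "tau": joint torques, N m; "tcp_pos": TCP position; "orientation": TCP orientation; "contact_force": force on the tool from outside, world axes, zero at the start; "moment": the same for the moment, N m; "grip_width": finger opening in m; "gripper_force": force on a finger pad.
Only numpy, scipy, OpenCV 4.12 (cv2) and the standard library are available. Lean on these libraries where they do the work, as an engineer would, in place of code of your own. Each camera call takes 0.05 s, during which the arm holds its last target. There are 200 camera calls.

## Task

Pick the teal and red housing cover out of the blue tray, set it red end over red end on the two steel dowels of the lower half lying in the white nest, and press it down against the sprung contacts until the halves meet flush all round. Finish while still holding the pair pressed shut, as if for the colleague who drives the screws: the springs lift the cover if you let go. Leave the other parts where they lie.

Things in the scene. Friction and masses are not known exactly. Their poses are not given: they have to be found in the camera images.
- cover: the part to pick: teal plastic cover, 96 (x) x 46 (y) mm, 70 g; origin at the centre of its flat underside (rests underside down). An 8 mm thick flange with two 8 mm steel-rimmed through bores, red at +x; from x = -28 to 28 mm a hump with a black window, top 22 mm up. Grip across y: flat sides 46 mm apart, 30 mm free beside each at mid-length. Red (+x) end within 0.6 rad of world +x
- bore0 (a point): centre of the underside mouth of the cover's bore in the red flange, 38 mm in +x and 10 mm in +y from the cover's origin
- bore1 (a point): centre of the underside mouth of the cover's other bore, 38 mm in -x and 0 mm in y from the cover's origin
- lower: lower half: teal tub with green board, 96 (x) x 46 (y) mm, 90 g, red at +x; origin at the centre of its underside. Its rim, on which the cover must lie flush, is 20 mm up. It lies loose and level in the nest, 1 mm play, red end within 0.4 rad of pointing away from the robot. Two 6 mm steel dowels stand 12 mm above the rim, the top 4 mm tapering to 2 mm, and show 4 mm above the flange when closed
- dowel0 (a point): foot of the dowel at the red end, at rim height: 38 mm in +x and 10 mm in +y from the lower half's origin; it belongs in bore0
- dowel1 (a point): foot of the other dowel, at rim height: 38 mm in -x and 0 mm in y from the lower half's origin; it belongs in bore1. (Turned end for end the cover does not fit)
- contact0 (a joint): travel (m) of the 8 mm brass spring contact 14 mm in +x of the lower half's centre: 0 when up, 5 mm proud of the rim; 0.005 when pressed level with it. Spring force 2.5 N when up, 5 N when level: the two hold a loose cover 5 mm off the rim and together take about 10 N to press flush; there the halves meet rigidly
- contact1 (a joint): the same for the contact 14 mm in -x of the centre
- nest: fixed white nest on an aluminium plate 170 (x) x 110 (y) mm, origin at the centre of its underside on the bench. Its pocket's floor is 22 mm and its edges 32 mm above the bench, so the rim of the lower half lies 42 mm above the bench and the nest stays 10 mm below it
- nest_seat (a point): centre of the nest's pocket floor, 22 mm above the bench: where the lower half's origin sits, its x axis along the pocket
- tray: fixed blue tray, 320 (x) x 280 (y) mm outside, walls 5 mm thick and 36 mm high, floor 5 mm above the bench; origin at the centre of its underside. The tray and the nest stand one to the left and one to the right of the robot's x axis, either way round
- battery: bystander in the tray: light blue battery block with a white band, 62 x 40 x 18 mm; origin at the centre of its underside
- frame: bystander in the tray: open black frame with three cross bars, 76 x 40 x 10 mm; origin at the centre of its underside
- blank: bystander in the tray: all-black cover of another model without bores, 80 x 44 x 20 mm; origin at the centre of its underside
- bush0: bystander in the tray: brass bushing standing on its 20 mm flange, 18 mm high; origin at the centre of its underside
- bush1: bystander in the tray: a second such bushing
- driver: bystander: red-handled screwdriver lying on the bench beyond the tray and nest
- glue: bystander: white bottle with red cap, 40 mm diameter, 85 mm high, on the bench to the left of everything; origin at the centre of its underside
- presscap: bystander: white plastic press tip with a steel shank, 45 x 35 x 48 mm, on the bench to the right of everything; origin at the centre of its underside
Not all that is in view belongs to the job. Leave any brown look-alike of the cover alone.

How it is judged:
On the way:
1. the cover is held in the fingers, lifted clear of the tray (z of cover in the frame of tray above 0.04 m and contact force between the fingers and cover above 1 N), for 0.1 s.
At the end, for the whole second after the job is handed in: the robot still presses the cover (over 2 N); its bores are on the right dowels (2.5 mm), the halves meet within 1.5 mm at both dowels, parallel within 0.05 rad, bearing with over 5 N; the lower half sits in its nest (4 mm); at rest, no bystander moved over 30 mm (horizontal distance between bore0 and dowel0 below 0.0025 m and horizontal distance between bore1 and dowel1 below 0.0025 m and z of bore0 in the frame of dowel0 between -0.002 and 0.0015 m and z of bore1 in the frame of dowel1 between -0.002 and 0.0015 m and angle between the z axis of cover and the z axis of lower, either way round below 0.05 rad and contact force between the fingers and cover above 2 N and contact force between cover and lower above 5 N and linear speed of cover below 0.02 m/s and horizontal distance between lower and nest_seat below 0.004 m and z of lower in the frame of nest_seat below 0.002 m and angle between the z axis of lower and the z axis of nest, either way round below 0.05 rad and not (distance of any of battery, frame, blank, bush0, bush1, driver, glue, presscap from where it was at the start of the episode above 0.03 m)); the arm keeps its last pose, push and grip.
It fails at once if another part was moved more than 30 mm (distance of any of battery, frame, blank, bush0, bush1, driver, glue, presscap from where it was at the start of the episode above 0.03 m).
It also fails if it takes over 38 s, if anything falls off the work surface, if the arm or the gripper's body presses on something with over 40 N, if the wrist force passes 120 N, or if a joint passes its speed limit or range.

## Working session

There is one attempt and no reset: what is moved stays moved. The work goes in short steps, Python scripts to look and compute and a tool call to move; the robot and the scene stay as the last step left them, time stands still between calls to the robot, and variables do not carry over. Pictures are saved under pics/ and viewed, at most 10 in all, crops included, and the job is handed in when it is done.

Besides the shell and the picture viewer there is one more tool, called after ">>>" as name(argument=value, ...), one argument or row to a line, values as JSON. send_rows: Moves the arm, as the interface text tells. Its arguments: {"type":"object","properties":{"deltas":{"type":"array","items":{"type":"object","properties":{"dx":{"type":"number"},"dy":{"type":"number"},"dz":{"type":"number"},"rx":{"type":"number"},"ry":{"type":"number"},"rz":{"type":"number"}}}},"jaw":{"type":"number"},"newtons":{"type":"number"}},"required":["deltas"]}

```bash
mkdir -p pics
cat > h.py <<'E'
import numpy as np, cv2
from scipy.spatial.transform import Rotation as R
from bench import r
def grab(n):
    c=r.grab_frame(n); h=c["frame"].shape[0]
    f=h/2/np.tan(np.radians(c["vertical_fov"])/2)
    c["K"]=np.array([[f,0,c["cx"]],[0,f,c["cy"]],[0,0,1.]]); c["d"]=np.array(c["distortion"],float)
    o=np.array(c["orientation"],float); c["Rm"]=o if o.shape==(3,3) else R.from_rotvec(o).as_matrix(); c["t"]=np.array(c["xyz"],float)
    return c
def rays(c,px):
    p=cv2.undistortPoints(np.array(px,float).reshape(-1,1,2),c["K"],c["d"]).reshape(-1,2)
    return np.c_[p,np.ones(len(p))]
def plane(c,px,z):
    d=rays(c,px)@c["Rm"].T
    return c["t"]+d*((z-c["t"][2])/d[:,2])[:,None]
def depth(c,px):
    px=np.array(px,float).reshape(-1,2); z=np.array([c["z_map"][int(round(v)),int(round(u))] for u,v in px])
    return c["t"]+(rays(c,px)*z[:,None])@c["Rm"].T
def proj(c,P):
    Rt=c["Rm"].T
    return cv2.projectPoints(np.array(P,float).reshape(-1,1,3),cv2.Rodrigues(Rt)[0],-Rt@c["t"],c["K"],c["d"])[0].reshape(-1,2)
E
python3 - <<'E'
from h import *
for n in("top","side"):
    c=grab(n); cv2.imwrite(f"pics/{n}0.png",c["frame"]); print(n,c["t"],c["Rm"].round(3).tolist(),c["K"][0,0],c["cx"],c["cy"],c["d"])
print(r.get_obs())
E
```

```text
top [ 0.35735978 -0.0028165   1.17781279] [[0.001, -0.984, 0.179], [-1.0, -0.003, -0.01], [0.01, -0.179, -0.984]] 381.2750964552317 320.57851265269886 196.92475870294768 [-0.03587981  0.          0.          0.          0.        ]
side [-0.06819641  0.85124418  0.99294248] [[-0.804, -0.385, 0.452], [-0.594, 0.523, -0.611], [-0.001, -0.76, -0.65]] 410.15732263762226 315.78908038568653 198.52159720941106 [-0.10497433  0.          0.          0.          0.        ]
{'clock': 0.1, 'joints': array([ 1.13090266,  0.47772881,  0.02233409,  1.55634504, -0.0115271 ,
        1.10928121, -0.083069  ]), 'qvel': array([-0.00057812, -0.00283874, -0.00016191, -0.00183234, -0.00148379,
        0.00011202, -0.00083891]), 'tau': array([ 3.90081070e-03, -5.97759748e+01,  1.61353290e+00, -2.81955385e+01,
        1.28983162e-02,  4.99081696e-03,  1.48504432e-05]), 'tcp_pos': array([ 0.21969647, -0.63766489,  0.21621833]), 'orientation': array([-3.09687546e+00, -5.18601740e-01,  5.63874548e-04]), 'contact_force': array([-0.94508291,  0.17362497,  0.10404761]), 'moment': array([-0.02477238, -0.01082451, -0.01299904]), 'gripper_force': 0.0, 'grip_width': 0.08539118747398296}
```

View pics/top0.png

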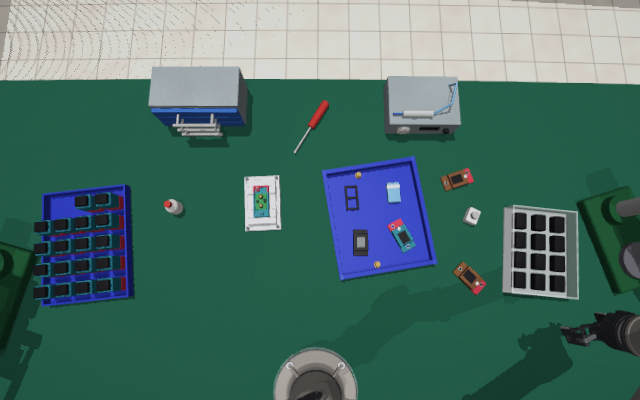

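View pics/side0.png

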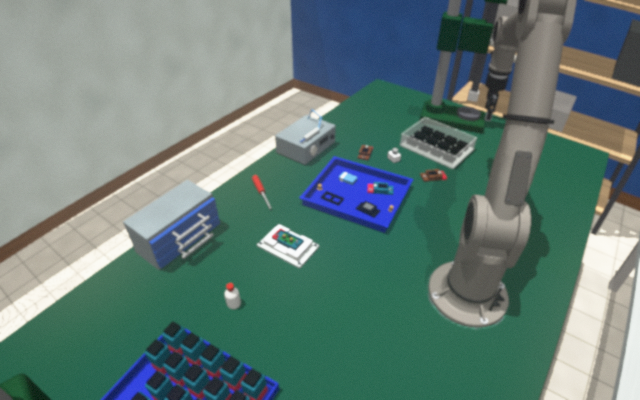

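Top view: cover at about (401,235), red end up-left. The nest is at (262,203), the tray at (380,218), and there are brown look-alikes at (458,180) and (470,278). I'll enlarge the cover and the nest in both views.

Run:
```python
from h import *
out=[]
for n,w in(("top",[(401,236),(262,203)]),("side",[(380,188),(289,243)])):
    f=cv2.imread(f"pics/{n}0.png")
    out.append(np.hstack([cv2.resize(f[v-24:v+24,u-32:u+32],None,fx=6,fy=6,interpolation=cv2.INTER_NEAREST) for u,v in w]))
cv2.imwrite("pics/z0.png",np.vstack(out))
```

```text
(no output)
```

View pics/z0.png

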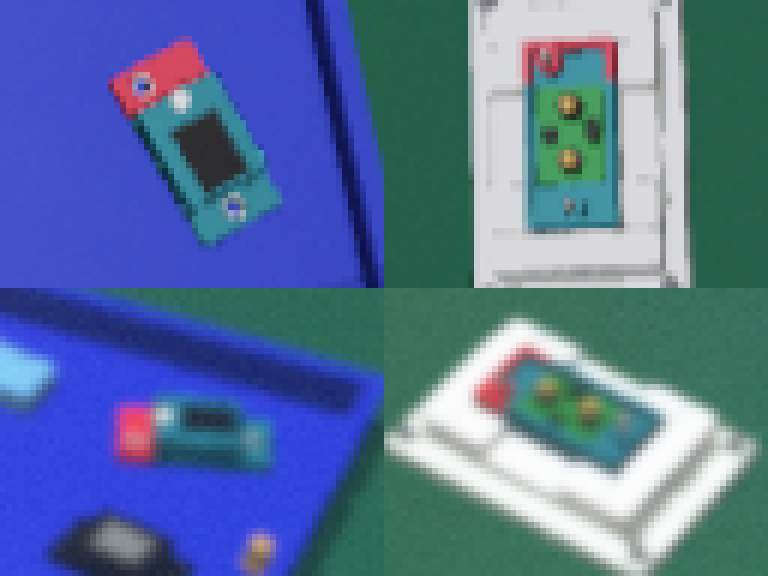

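The cover's bores are at top pixels of about (392.3,226.0) red and (407.5,246.0). The lower half lies nearly along x, with its contacts at crop (569,105)/(569,160). Next I'll measure both by mask.

Run:
```python
from h import *
c=grab("top"); f=c["frame"]; hsv=cv2.cvtColor(f,cv2.COLOR_BGR2HSV)
b=plane(c,[(392.3,226),(407.5,246)],.013); print("bores",b,np.linalg.norm(b[0]-b[1]))
cen=b.mean(0); d=b[0]-b[1]; yaw=np.arctan2(d[1],d[0])-np.arctan2(10,76); print("cover yaw",np.degrees(yaw),"origin",b.mean(0)[:2]-5*.001*np.array([-np.sin(yaw),np.cos(yaw)]))
# lower half outline: supersampled saturated mask in the white nest
u0,v0=242,180; s=8
cr=cv2.resize(f[v0:v0+46,u0:u0+42],None,fx=s,fy=s,interpolation=cv2.INTER_CUBIC); h=cv2.cvtColor(cr,cv2.COLOR_BGR2HSV)
m=((h[...,1]>110)).astype(np.uint8)
n,l,st,ce=cv2.connectedComponentsWithStats(m); 
for i in range(1,n):
    if st[i,4]>2000 and np.hypot(*(ce[i]-[20*s,23*s]))<40:
        k=(l==i).astype(np.uint8); k=cv2.morphologyEx(k,cv2.MORPH_OPEN,np.ones((9,9))); cn=max(cv2.findContours(k,0,2)[0],key=cv2.contourArea)
        px=(cn.reshape(-1,2)+.5)/s-.5+[u0,v0]; P=plane(c,px,.042)
        q=cv2.minAreaRect((P[:,:2]*1000).astype(np.float32)); print("lower rect",q)
# gold contacts
g=((h[...,0]>12)&(h[...,0]<30)&(h[...,1]>110)).astype(np.uint8)
n,l,st,ce=cv2.connectedComponentsWithStats(g)
for i in range(1,n):
    if st[i,4]>150:
        p=plane(c,[(ce[i]+.5)/s-.5+[u0,v0]],.046)[0]; print("contact",p,st[i,4])
# depth checks
print("depth z: rim/board",depth(c,[(262,213),(262,203),(262,216)])[:,2],"cover", depth(c,[(404,235),(410,244),(396,224)])[:,2])
```

```text
bores [[ 0.47879909 -0.23490974  0.013     ]
 [ 0.41767789 -0.27954895  0.013     ]] 0.07568659227347235
cover yaw 28.646265097807373 origin [ 0.45063549 -0.26161733]
lower rect ((548.33544921875, 166.26223754882812), (89.45128631591797, 45.49415969848633), 2.6444740295410156)
contact [0.56492616 0.16754798 0.046     ] 392
contact [0.5371246  0.16648153 0.046     ] 313
depth z: rim/board [0.04147161 0.03445989 0.03530274] cover [0.02918314 0.01701982 0.01283183]
```

>>> send_rows(
  deltas=[
    {"dx":21,"dy":34,"rz":2},
    {"dx":42,"dy":68,"rz":4},
    {"dx":63,"dy":102,"rz":6},
    {"dx":84,"dy":136,"rz":8},
    {"dx":105,"dy":170,"rz":9.6},
  ],
  jaw=62,
)

```text
$.deltas[0]: bad value
```

Run:
```python
from h import *
c=grab("top"); f=c["frame"]
row=230
for row in(222,228,234): print(row,[(u,f[row,u].tolist()) for u in range(414,434)])
print(plane(c,[(415,228),(420,228),(425,228),(430,228)],.036))
# profile along the +-y tool line through the cover
```

```text
222 [(414, [198, 75, 60]), (415, [198, 75, 60]), (416, [198, 74, 59]), (417, [198, 74, 61]), (418, [198, 75, 61]), (419, [198, 74, 59]), (420, [198, 75, 60]), (421, [186, 66, 53]), (422, [81, 24, 18]), (423, [78, 21, 15]), (424, [129, 39, 29]), (425, [197, 72, 58]), (426, [197, 72, 57]), (427, [197, 72, 57]), (428, [182, 79, 54]), (429, [74, 95, 36]), (430, [74, 95, 37]), (431, [74, 95, 36]), (432, [73, 94, 35]), (433, [76, 96, 38])]
228 [(414, [198, 74, 59]), (415, [199, 76, 61]), (416, [198, 74, 60]), (417, [198, 75, 60]), (418, [198, 75, 60]), (419, [198, 75, 60]), (420, [198, 74, 59]), (421, [197, 73, 59]), (422, [188, 68, 54]), (423, [125, 39, 30]), (424, [81, 21, 18]), (425, [105, 30, 24]), (426, [170, 60, 48]), (427, [197, 74, 60]), (428, [197, 73, 60]), (429, [185, 76, 55]), (430, [123, 89, 42]), (431, [75, 95, 36]), (432, [75, 96, 38]), (433, [75, 95, 37])]
234 [(414, [198, 75, 60]), (415, [198, 74, 60]), (416, [198, 75, 60]), (417, [197, 75, 59]), (418, [197, 73, 58]), (419, [197, 73, 59]), (420, [197, 73, 59]), (421, [197, 74, 59]), (422, [197, 74, 59]), (423, [189, 68, 55]), (424, [132, 40, 31]), (425, [82, 24, 17]), (426, [103, 30, 23]), (427, [162, 54, 42]), (428, [196, 72, 57]), (429, [196, 71, 57]), (430, [186, 77, 57]), (431, [129, 86, 43]), (432, [74, 95, 36]), (433, [74, 96, 37])]
[[ 0.47040922 -0.29889562  0.036     ]
 [ 0.47041593 -0.31407985  0.036     ]
 [ 0.47042146 -0.32927937  0.036     ]
 [ 0.47042579 -0.34449481  0.036     ]]
```

>>> send_rows(
  deltas=[
    {"dx":21,"dy":34,"dz":0,"rx":0,"ry":0,"rz":2},
    {"dx":42,"dy":68,"dz":0,"rx":0,"ry":0,"rz":4},
    {"dx":63,"dy":102,"dz":0,"rx":0,"ry":0,"rz":6},
    {"dx":84,"dy":136,"dz":0,"rx":0,"ry":0,"rz":8},
    {"dx":105,"dy":170,"dz":0,"rx":0,"ry":0,"rz":9.6},
  ],
  jaw=62,
)

```text
clock: 0.62
tcp_pos: [0.3254, -0.4664, 0.217]
orientation: [-3.044, -0.778, 0.0]
contact_force: [0.6, -0.1, -0.8]
grip_width: 0.0624
gripper_force: 0.0
```

>>> send_rows(
  deltas=[
    {"dx":21,"dy":34,"dz":0,"rx":0,"ry":0,"rz":0},
    {"dx":42,"dy":68,"dz":0,"rx":0,"ry":0,"rz":0},
    {"dx":63,"dy":103,"dz":0,"rx":0,"ry":0,"rz":0},
    {"dx":84,"dy":137,"dz":0,"rx":0,"ry":0,"rz":0},
    {"dx":105,"dy":172,"dz":0,"rx":0,"ry":0,"rz":0},
  ],
)

```text
clock: 1.03
tcp_pos: [0.4304, -0.2945, 0.2172]
orientation: [3.044, 0.776, 0.0]
contact_force: [1.1, -0.5, 0.2]
grip_width: 0.062
gripper_force: 0.0
```

>>> send_rows(
  deltas=[
    {"dx":15,"dy":24,"dz":-20,"rx":0,"ry":0,"rz":0},
    {"dx":20.6,"dy":34.4,"dz":-55,"rx":0,"ry":0,"rz":0},
    {"dx":20.6,"dy":34.4,"dz":-90,"rx":0,"ry":0,"rz":0},
    {"dx":20.6,"dy":34.4,"dz":-120,"rx":0,"ry":0,"rz":0},
    {"dx":20.6,"dy":34.4,"dz":-130,"rx":0,"ry":0,"rz":0},
  ],
)

```text
clock: 1.45
tcp_pos: [0.4479, -0.2601, 0.0832]
orientation: [-3.04, -0.777, 0.008]
contact_force: [-0.5, -0.1, 0.1]
grip_width: 0.0622
gripper_force: 0.0
```

Run:
```python
from h import *
o=r.get_obs(); print(o["tcp_pos"],R.from_rotvec(o["orientation"]).as_matrix().round(3).tolist())
out=[]
for n in("top","side"):
    c=grab(n); u,v=proj(c,[[.4506,-.2616,.04]])[0].round().astype(int)
    out.append(cv2.resize(c["frame"][v-40:v+40,u-50:u+50],None,fx=4,fy=4,interpolation=cv2.INTER_NEAREST)); print(n,u,v)
cv2.imwrite("pics/a1.png",np.hstack(out))
```

```text
[ 0.44790073 -0.26011517  0.08319846] [[0.877, 0.48, -0.006], [0.48, -0.877, 0.003], [-0.004, -0.005, -1.0]]
top 403 234
side 381 183
```

View pics/a1.png

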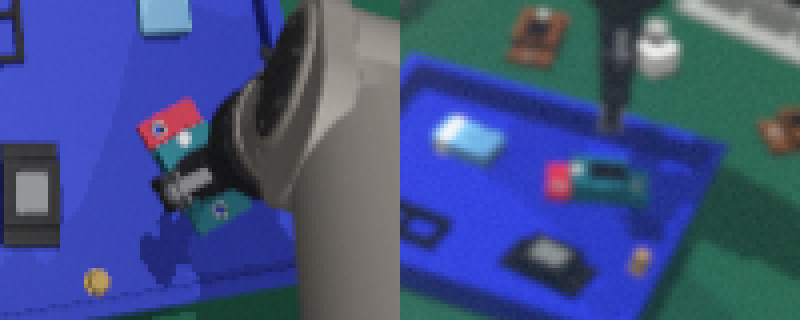

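The gripper stands across the cover's middle, with the bores visible either side of it at crop (159,128) and (221,210). I'll descend and close.

>>> send_rows(
  deltas=[
    {"dx":0,"dy":0,"dz":-25,"rx":0,"ry":0,"rz":0},
    {"dx":0,"dy":0,"dz":-45,"rx":0,"ry":0,"rz":0},
    {"dx":0,"dy":0,"dz":-60,"rx":0,"ry":0,"rz":0},
    {"dx":0,"dy":0,"dz":-69,"rx":0,"ry":0,"rz":0},
    {"dx":0,"dy":0,"dz":-69,"rx":0,"ry":0,"rz":0},
  ],
)

```text
clock: 1.97
tcp_pos: [0.4506, -0.2621, 0.0181]
orientation: [-3.044, -0.775, 0.0]
contact_force: [0.1, 0.9, -0.3]
grip_width: 0.062
gripper_force: 0.0
```

>>> send_rows(
  deltas=[
    {"dx":0,"dy":0,"dz":0,"rx":0,"ry":0,"rz":0},
    {"dx":0,"dy":0,"dz":0,"rx":0,"ry":0,"rz":0},
    {"dx":0,"dy":0,"dz":0,"rx":0,"ry":0,"rz":0},
    {"dx":0,"dy":0,"dz":0,"rx":0,"ry":0,"rz":0},
    {"dx":0,"dy":0,"dz":0,"rx":0,"ry":0,"rz":0},
  ],
  jaw=35,
  newtons=80,
)

```text
clock: 2.38
tcp_pos: [0.4509, -0.2621, 0.0188]
orientation: [3.043, 0.776, 0.001]
contact_force: [0.1, -0.4, -0.3]
grip_width: 0.0352
gripper_force: 0.0
```

Run:
```python
from h import *
o=r.get_obs(); print(o["gripper_force"],o["grip_width"],o["contact_force"])
out=[]
for n in("top","side"):
    c=grab(n); u,v=proj(c,[[.4506,-.2616,.04]])[0].round().astype(int)
    out.append(cv2.resize(c["frame"][v-30:v+30,u-32:u+32],None,fx=6,fy=6,interpolation=cv2.INTER_CUBIC)); print(n,u,v)
cv2.imwrite("pics/a2.png",np.hstack(out))
```

```text
0.0 0.035214219092962205 [ 0.06039578 -0.36680099 -0.31924485]
top 403 234
side 381 183
```

View pics/a2.png

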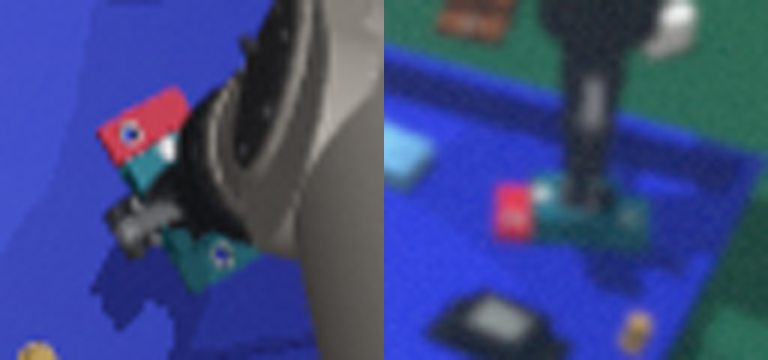

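The fingers appear to overlap the cover, which hasn't moved: the bore is still at (392,226). Yet the opening reads 35 mm with no force. I'll check the fingertip height by depth.

Run:
```python
from h import *
o=r.get_obs(); T=R.from_rotvec(o["orientation"]).as_matrix(); t=o["tcp_pos"]
c=grab("side")
px=[(u,v) for v in range(155,198,3) for u in (375,379,381,384,387)]
P=depth(c,px); L=(P-t)@T
for i in range(0,len(px),5): print(px[i][1],"  ".join(f"z{P[j,2]*1000:4.0f} L{L[j,0]*1000:4.0f},{L[j,1]*1000:4.0f}" for j in range(i,i+5)))
c=grab("top"); P=depth(c,[(u,v) for v in range(232,246,2) for u in range(384,404,2)]); print((P[:,2]*1000).round().reshape(7,10))
```

```text
155 z 176 L  35, -17  z 184 L  22, -28  z 189 L  15, -34  z 190 L   5, -33  z 190 L  -5, -32
158 z  -1 L  26, 221  z 176 L  21, -34  z 177 L  14, -35  z 178 L   4, -35  z 180 L  -6, -36
161 z  -0 L  25, 199  z 134 L  18,   8  z 166 L  13, -37  z 168 L   3, -38  z 169 L  -8, -38
164 z  -2 L  24, 179  z 136 L  17, -13  z 151 L  12, -33  z 155 L   1, -38  z 141 L -11, -16
167 z   3 L  24, 151  z 125 L  16, -16  z 143 L  11, -41  z 143 L   0, -39  z 129 L -12, -18
170 z  31 L  25,  92  z 115 L  15, -21  z 118 L   8, -24  z 135 L  -1, -46  z 119 L -13, -22
173 z  18 L  24,  89  z 103 L  14, -23  z 135 L   9, -65  z 135 L  -1, -64  z 133 L -12, -59
176 z   7 L  23,  85  z 109 L  14, -48  z 118 L   8, -60  z 121 L  -2, -62  z  22 L -23,  71
179 z   7 L  22,  66  z 100 L  13, -54  z  91 L   5, -41  z 102 L  -4, -54  z  12 L -24,  66
182 z  31 L  23,  15  z  60 L  10, -20  z  61 L   3, -20  z  83 L  -6, -47  z   8 L -25,  52
185 z  30 L  22,  -2  z  50 L   9, -25  z  53 L   2, -28  z  26 L -12,   8  z  25 L -23,  11
188 z  29 L  22, -19  z  29 L   7, -17  z  37 L   0, -25  z  32 L -11, -17  z  26 L -23,  -9
191 z  16 L  21, -20  z  14 L   6, -15  z  19 L  -2, -21  z  21 L -12, -22  z 993 L  78,-1225
194 z   0 L  19, -19  z   4 L   4, -21  z   4 L  -3, -20  z   9 L -14, -24  z   5 L -25, -18
197 z   8 L  19, -46  z   9 L   5, -45  z   2 L  -3, -35  z   4 L -14, -37  z   4 L -26, -34
[[  5.  11.   5.   7.  20.  26.  29. 104. 170. 191.]
 [  3.   2.   6.   5.   7.  26.  88. 141. 163. 182.]
 [  1.   6.   9.   8.  86.  22.  88. 149. 157. 177.]
 [  6.   3.   3. 135. 127. 122. 141. 137. 139. 163.]
 [  9.   8. 127. 134. 136. 137. 137. 137. 143. 151.]
 [  7.   5.   1. 135. 136. 136. 124.  26.  28.  26.]
 [  2.   6.   4.   3. 133. 135. 122.   6.  27.  26.]]
```

The fingertips are actually at about z 30 mm, just over the hump, so they stand roughly 20 mm further back than the nominal tool data implies. I'll open and go lower in small guarded steps, watching the force.

>>> send_rows(
  deltas=[
    {"dx":0,"dy":0,"dz":0,"rx":0,"ry":0,"rz":0},
    {"dx":0,"dy":0,"dz":0,"rx":0,"ry":0,"rz":0},
    {"dx":0,"dy":0,"dz":0,"rx":0,"ry":0,"rz":0},
    {"dx":0,"dy":0,"dz":-3,"rx":0,"ry":0,"rz":0},
    {"dx":0,"dy":0,"dz":-6,"rx":0,"ry":0,"rz":0},
  ],
  jaw=62,
)

```text
clock: 3.0
tcp_pos: [0.4506, -0.2619, 0.012]
orientation: [3.044, 0.776, 0.0]
contact_force: [0.1, -0.1, 0.1]
grip_width: 0.062
gripper_force: 0.0
```

>>> send_rows(
  deltas=[
    {"dx":0,"dy":0,"dz":-2,"rx":0,"ry":0,"rz":0},
    {"dx":0,"dy":0,"dz":-4,"rx":0,"ry":0,"rz":0},
    {"dx":0,"dy":0,"dz":-4,"rx":0,"ry":0,"rz":0},
  ],
)

```text
clock: 3.25
tcp_pos: [0.4501, -0.2616, 0.0075]
orientation: [-3.044, -0.776, 0.001]
contact_force: [0.3, -0.1, -0.3]
grip_width: 0.062
gripper_force: 0.0
```

Run:
```python
from h import *
o=r.get_obs(); T=R.from_rotvec(o["orientation"]).as_matrix(); t=o["tcp_pos"]; print(t,o["contact_force"],o["grip_width"])
c=grab("side"); v,u=np.mgrid[150:215,340:430]; px=np.c_[u.ravel(),v.ravel()]; P=depth(c,px); L=(P-t)@T*1000
g=c["frame"][v.ravel(),u.ravel()].astype(int); dark=g.max(1)<75
m=dark&(abs(L[:,0])<13)&(L[:,1]<-30)&(L[:,1]>-60)&(P[:,2]<.08)
for q in sorted(zip(P[m,2]*1000,L[m,0],L[m,1],px[m,0],px[m,1]))[:14]: print(np.round(q,0))
cv2.imwrite("pics/a3.png",cv2.resize(c["frame"][153:213,349:413],None,fx=8,fy=8,interpolation=cv2.INTER_CUBIC))
```

```text
[ 0.45014974 -0.26161032  0.00754327] [ 0.3054354  -0.11730043 -0.27945893] 0.06197655300886087
[ 39.   0. -39. 381. 190.]
[ 42.   4. -43. 380. 190.]
[ 43.  -3. -44. 382. 190.]
[ 44.  -3. -39. 382. 189.]
[ 46.   1. -42. 381. 189.]
[ 46.   5. -43. 380. 189.]
[ 49.   1. -40. 381. 188.]
[ 51.   5. -44. 380. 188.]
[ 52.  -9. -36. 384. 187.]
[ 52.  -2. -43. 382. 188.]
[ 55.  -2. -41. 382. 187.]
[ 55.   6. -42. 380. 187.]
[ 56.  -9. -36. 384. 186.]
[ 56.   2. -43. 381. 187.]
```

View pics/a3.png

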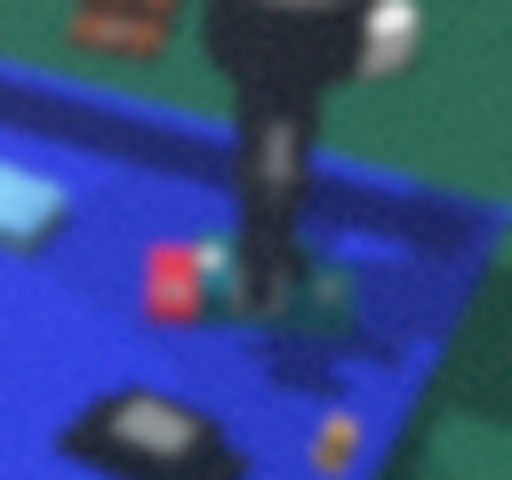

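At TCP z 7.5 mm the finger bottom is at crop (265,305), pixel (382,191), so the tips are really at about z 33 mm and still clear of everything. I'll keep lowering with guards.

>>> send_rows(
  deltas=[
    {"dx":0,"dy":0,"dz":-4,"rx":0,"ry":0,"rz":0},
    {"dx":0,"dy":0,"dz":-8,"rx":0,"ry":0,"rz":0},
    {"dx":0,"dy":0,"dz":-10,"rx":0,"ry":0,"rz":0},
    {"dx":0,"dy":0,"dz":-10,"rx":0,"ry":0,"rz":0},
  ],
)

```text
clock: 3.63
tcp_pos: [0.4501, -0.2616, -0.0025]
orientation: [-3.044, -0.776, 0.001]
contact_force: [-0.0, -0.5, -1.0]
grip_width: 0.062
gripper_force: 0.0
```

```bash
cat > tip.py <<'E'
from h import *
o=r.get_obs(); T=R.from_rotvec(o["orientation"]).as_matrix(); t=o["tcp_pos"]; print(t,o["contact_force"],o["grip_width"],o["gripper_force"])
c=grab("side"); v,u=np.mgrid[150:215,340:430]; px=np.c_[u.ravel(),v.ravel()]; P=depth(c,px); L=(P-t)@T*1000
g=c["frame"][v.ravel(),u.ravel()].astype(int); dark=g.max(1)<75
m=dark&(abs(L[:,0])<13)&(L[:,1]<-24)&(L[:,1]>-60)&(P[:,2]<.08)
for q in sorted(zip(P[m,2]*1000,L[m,0],L[m,1],px[m,0],px[m,1]))[:8]: print(np.round(q,0))
E
python3 tip.py
```

```text
[ 0.45008774 -0.26158922 -0.00252036] [-0.02752033 -0.53800101 -1.02591114] 0.062002814224404866 0.0
[ 29.  -0. -38. 381. 192.]
[ 33.   4. -44. 380. 192.]
[ 34.  -4. -38. 382. 191.]
[ 34.   0. -39. 381. 191.]
[ 38.   0. -39. 381. 190.]
[ 39.   4. -40. 380. 190.]
[ 40.   4. -47. 380. 191.]
[ 43.  -3. -44. 382. 190.]
```

>>> send_rows(
  deltas=[
    {"dx":0,"dy":0,"dz":-2,"rx":0,"ry":0,"rz":0},
    {"dx":0,"dy":0,"dz":-4,"rx":0,"ry":0,"rz":0},
    {"dx":0,"dy":0,"dz":-6,"rx":0,"ry":0,"rz":0},
    {"dx":0,"dy":0,"dz":-7,"rx":0,"ry":0,"rz":0},
    {"dx":0,"dy":0,"dz":-7,"rx":0,"ry":0,"rz":0},
  ],
)

```text
clock: 4.1
tcp_pos: [0.4503, -0.2617, -0.0092]
orientation: [-3.044, -0.776, 0.001]
contact_force: [-0.4, -0.2, 0.2]
grip_width: 0.0621
gripper_force: 0.0
```

```bash
python3 tip.py
```

```text
[ 0.45031056 -0.26171579 -0.00915395] [-0.41216554 -0.20707139  0.22740101] 0.06208440276684224 0.0
[ 25.   3. -41. 380. 193.]
[ 27.  -1. -43. 381. 193.]
[ 30.   3. -40. 380. 192.]
[ 31.  -0. -41. 381. 192.]
[ 32.  -4. -42. 382. 192.]
[ 35.  -4. -39. 382. 191.]
[ 35.   4. -41. 380. 191.]
[ 37.   4. -38. 380. 190.]
```

>>> send_rows(
  deltas=[
    {"dx":0,"dy":0,"dz":-2,"rx":0,"ry":0,"rz":0},
    {"dx":0,"dy":0,"dz":-4,"rx":0,"ry":0,"rz":0},
    {"dx":0,"dy":0,"dz":-5,"rx":0,"ry":0,"rz":0},
    {"dx":0,"dy":0,"dz":-5,"rx":0,"ry":0,"rz":0},
  ],
)

```text
clock: 4.48
tcp_pos: [0.4503, -0.2617, -0.0142]
orientation: [-3.044, -0.776, 0.0]
contact_force: [0.1, -0.6, 0.8]
grip_width: 0.062
gripper_force: 0.0
```

>>> send_rows(
  deltas=[
    {"dx":0,"dy":0,"dz":0,"rx":0,"ry":0,"rz":0},
    {"dx":0,"dy":0,"dz":0,"rx":0,"ry":0,"rz":0},
    {"dx":0,"dy":0,"dz":0,"rx":0,"ry":0,"rz":0},
    {"dx":0,"dy":0,"dz":0,"rx":0,"ry":0,"rz":0},
  ],
  jaw=43,
  newtons=30,
)

```text
clock: 4.82
tcp_pos: [0.4522, -0.2626, -0.0115]
orientation: [3.042, 0.775, 0.004]
contact_force: [-4.0, 1.0, 24.6]
grip_width: 0.0453
gripper_force: 38.1
```

```bash
python3 tip.py
```

```text
[ 0.45222278 -0.26260487 -0.01145733] [-3.98460218  1.04912463 24.57421808] 0.04534854656924361 38.139838871138636
[ 19.   1. -34. 380. 193.]
[ 19.  -3. -34. 381. 193.]
[ 20.  -3. -29. 381. 192.]
[ 24.   5. -36. 379. 192.]
[ 25.  -6. -30. 382. 191.]
[ 26.   6. -32. 379. 191.]
[ 28.   2. -34. 380. 191.]
[ 30.  -2. -36. 381. 191.]
```

Now gripped: opening 45.3 mm, 38 N on the pads, with the tips touching the tray floor. I'll firm up the grip and lift.

>>> send_rows(
  deltas=[
    {"dx":0,"dy":0,"dz":3,"rx":0,"ry":0,"rz":0},
    {"dx":0,"dy":0,"dz":3,"rx":0,"ry":0,"rz":0},
    {"dx":0,"dy":0,"dz":8,"rx":0,"ry":0,"rz":0},
    {"dx":0,"dy":0,"dz":20,"rx":0,"ry":0,"rz":0},
    {"dx":0,"dy":0,"dz":40,"rx":0,"ry":0,"rz":0},
  ],
  jaw=30,
  newtons=90,
)

```text
clock: 5.28
tcp_pos: [0.4489, -0.261, 0.0254]
orientation: [-3.041, -0.776, 0.005]
contact_force: [0.3, -1.4, -0.7]
grip_width: 0.0446
gripper_force: 91.6
```

>>> send_rows(
  deltas=[
    {"dx":0,"dy":0,"dz":30,"rx":0,"ry":0,"rz":0},
    {"dx":0,"dy":0,"dz":60,"rx":0,"ry":0,"rz":0},
    {"dx":0,"dy":0,"dz":70,"rx":0,"ry":0,"rz":0},
    {"dx":0,"dy":0,"dz":70,"rx":0,"ry":0,"rz":0},
    {"dx":0,"dy":0,"dz":70,"rx":0,"ry":0,"rz":0},
  ],
)

```text
clock: 5.7
tcp_pos: [0.4504, -0.2619, 0.0963]
orientation: [3.044, 0.776, 0.001]
contact_force: [-1.1, 0.5, -1.2]
grip_width: 0.0446
gripper_force: 91.7
```

```bash
cat > look.py <<'E'
import sys
from h import *
o=r.get_obs(); t=o["tcp_pos"]; print(t,o["orientation"],o["contact_force"],o["grip_width"],o["gripper_force"])
out=[]
for n in("top","side"):
    c=grab(n); u,v=proj(c,[t])[0].round().astype(int); print(n,u,v)
    np.savez(f"pics/{n}.npz",f=c["frame"],z=c["z_map"])
    out.append(cv2.resize(c["frame"][v-32:v+32,u-32:u+32],None,fx=6,fy=6,interpolation=cv2.INTER_CUBIC))
cv2.imwrite(f"pics/{sys.argv[1]}.png",np.hstack(out))
E
python3 look.py b1
```

```text
[ 0.45043573 -0.26187884  0.09632196] [3.04366347e+00 7.75798637e-01 8.99605331e-04] [-1.12524547  0.49538936 -1.22815905] 0.04455980789785946 91.67058885097504
top 408 233
side 383 171
```

View pics/b1.png

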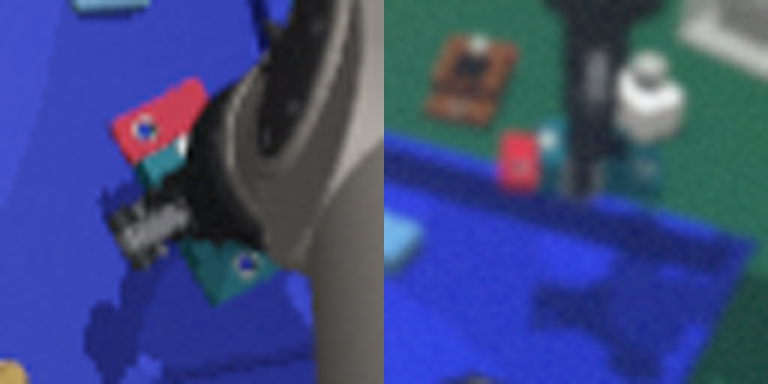

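The cover is held and lifted level: bores at top crop (145,129) and (247,264), red bore at side crop (520,165). Next I'll work out the cover pose relative to the TCP.

```bash
cat > pose.py <<'E'
from h import *
def bores(b0,b1,s0=None):
    """bore tops in top-view pixels -> height by their 76.66 mm spacing, pose of cover underside"""
    c=grab("top"); o=r.get_obs(); t=o["tcp_pos"]
    zs=np.linspace(.0,.3,601); d=[np.linalg.norm(np.subtract(*plane(c,[b0,b1],z))) for z in zs]
    print("z by spacing",zs[np.argmin(abs(np.array(d)-.07666))],"depth z",depth(c,[(b0[0]-3,b0[1]-3),(b0[0]+4,b0[1]-1),(b0[0],b0[1]-4)])[:,2])
    if s0 is not None:
        cs=grab("side"); d1=(rays(c,[b0])@c["Rm"].T)[0]; d2=(rays(cs,[s0])@cs["Rm"].T)[0]
        k=np.linalg.lstsq(np.c_[d1,-d2],cs["t"]-c["t"],rcond=None)[0]; print("tri",c["t"]+k[0]*d1,cs["t"]+k[1]*d2)
    return c,t
def rel(c,t,b0,b1,z):
    p=plane(c,[b0,b1],z); d=p[0]-p[1]; yaw=np.arctan2(d[1],d[0])-np.arctan2(10,76)
    org=p.mean(0)[:2]-.005*np.array([-np.sin(yaw),np.cos(yaw)]); print("yaw",np.degrees(yaw),"org",org,"org-tcp mm",(org-t[:2])*1000,"spacing",np.linalg.norm(d))
E
python3 - <<'E'
from pose import *
b0,b1=(399.67,222.0),(416.67,244.5); c,t=bores(b0,b1,(373.2,166.0))
for z in(.10,.11,.12,.125):rel(c,t,b0,b1,z)
cs=grab("side"); print("side depth red",depth(cs,[(371,163),(373,164),(375,163),(373,168),(372,170)]))
E
```

```text
z by spacing 0.128 depth z [0.00579595 0.11715358 0.1146795 ]
tri [ 0.47846431 -0.2338571   0.1236547 ] [ 0.47787965 -0.23414863  0.12365142]
yaw 28.325532454064863 org [ 0.45164631 -0.26647368] org-tcp mm [ 2.3599898 -5.2137967] spacing 0.07870284563908242
yaw 28.325532454064888 org [ 0.45079352 -0.26406829] org-tcp mm [ 1.50720607 -2.80840819] spacing 0.07797263677315956
yaw 28.32553245406488 org [ 0.44994074 -0.2616629 ] org-tcp mm [ 0.65442234 -0.40301968] spacing 0.07724242790723677
yaw 28.32553245406483 org [ 0.44951435 -0.2604602 ] org-tcp mm [0.22803048 0.79967457] spacing 0.07687732347427532
side depth red [[ 0.49637808 -0.25059955  0.11958817]
 [ 0.48765702 -0.25024237  0.11903636]
 [ 0.48538548 -0.26097471  0.11831929]
 [ 0.47502462 -0.22860191  0.11923718]
 [ 0.47425509 -0.22087214  0.11522653]]
```

>>> send_rows(
  deltas=[
    {"dx":9,"dy":36,"dz":5,"rx":0,"ry":0,"rz":-2.2},
    {"dx":18,"dy":73,"dz":10,"rx":0,"ry":0,"rz":-4.4},
    {"dx":26,"dy":111,"dz":10,"rx":0,"ry":0,"rz":-6.6},
    {"dx":35,"dy":149,"dz":10,"rx":0,"ry":0,"rz":-8.8},
    {"dx":43,"dy":186,"dz":10,"rx":0,"ry":0,"rz":-11},
  ],
)

```text
clock: 6.37
tcp_pos: [0.4933, -0.0739, 0.1054]
orientation: [-3.105, -0.478, 0.002]
contact_force: [2.3, -0.5, -1.2]
grip_width: 0.0449
gripper_force: 91.6
```

>>> send_rows(
  deltas=[
    {"dx":9,"dy":38,"dz":0,"rx":0,"ry":0,"rz":-3},
    {"dx":18,"dy":76,"dz":0,"rx":0,"ry":0,"rz":-6},
    {"dx":27,"dy":114,"dz":0,"rx":0,"ry":0,"rz":-9},
    {"dx":36,"dy":152,"dz":0,"rx":0,"ry":0,"rz":-12},
    {"dx":44,"dy":186,"dz":0,"rx":0,"ry":0,"rz":-15},
  ],
)

```text
clock: 6.78
tcp_pos: [0.5372, 0.1129, 0.1052]
orientation: [-3.141, -0.069, 0.002]
contact_force: [0.5, -0.6, 0.1]
grip_width: 0.0444
gripper_force: 91.5
```

>>> send_rows(
  deltas=[
    {"dx":7,"dy":30,"dz":-10,"rx":0,"ry":0,"rz":0},
    {"dx":13,"dy":56.6,"dz":-25,"rx":0,"ry":0,"rz":0},
    {"dx":13,"dy":56.6,"dz":-40,"rx":0,"ry":0,"rz":0},
    {"dx":13,"dy":56.6,"dz":-50,"rx":0,"ry":0,"rz":0},
    {"dx":13,"dy":56.6,"dz":-50,"rx":0,"ry":0,"rz":0},
  ],
)

```text
clock: 7.2
tcp_pos: [0.5482, 0.1655, 0.053]
orientation: [3.138, 0.072, -0.009]
contact_force: [-0.8, -0.5, 0.3]
grip_width: 0.0446
gripper_force: 91.7
```

```bash
python3 look.py b2
python3 - <<'E'
from h import *
c=grab("top")
print("outline ends",plane(c,[(262,185.2),(262,216.5),(254.5,200),(269.8,200)],.042))
f=cv2.imread("pics/top0.png"); print(f[180:192,256].tolist()); print(f[180:192,266].tolist()); print(f[212:222,262].tolist())
E
```

```text
[0.54818059 0.16553214 0.05299259] [ 3.13826162  0.07191049 -0.00877757] [-0.81628097 -0.48994906  0.29969819] 0.044639968805929964 91.72596842050552
top 261 201
side 289 236
outline ends [[0.59949586 0.16416971 0.042     ]
 [0.50359551 0.16145776 0.042     ]
 [0.55373299 0.18553319 0.042     ]
 [0.55386185 0.13929948 0.042     ]]
[[215, 212, 211], [221, 218, 217], [222, 218, 218], [221, 218, 218], [222, 218, 217], [189, 182, 215], [119, 100, 210], [147, 143, 191], [138, 137, 153], [102, 91, 165], [98, 80, 150], [142, 126, 88]]
[[221, 218, 217], [221, 218, 217], [222, 218, 218], [221, 218, 217], [210, 205, 217], [161, 151, 214], [92, 73, 183], [120, 101, 142], [147, 127, 120], [153, 134, 102], [153, 134, 102], [152, 133, 101]]
[[160, 144, 67], [160, 144, 68], [141, 126, 56], [152, 136, 60], [132, 117, 51], [179, 175, 172], [215, 212, 211], [222, 218, 218], [222, 218, 218], [221, 217, 217]]
```

View pics/b2.png

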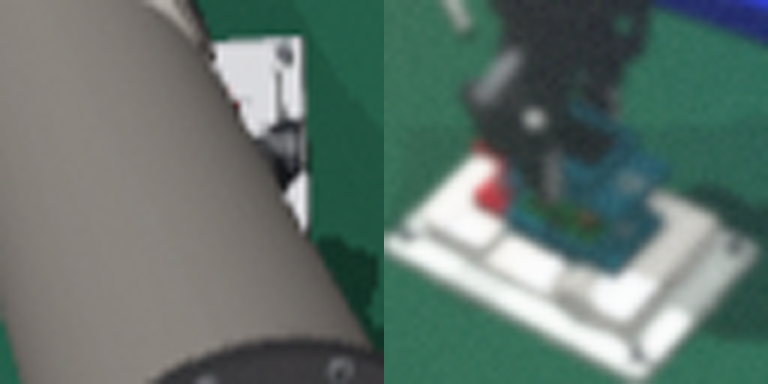

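The arm hides the top view. The side view shows the cover hovering level over the lower half, red over red, with the board visible under it at crop (570,220). The lower's outline centre agrees with the contacts at about (0.551,0.167), so I'll descend guarded.

>>> send_rows(
  deltas=[
    {"dx":0.3,"dy":0,"dz":-5,"rx":0,"ry":0,"rz":0},
    {"dx":0.3,"dy":0,"dz":-10,"rx":0,"ry":0,"rz":0},
    {"dx":0.3,"dy":0,"dz":-13,"rx":0,"ry":0,"rz":0},
    {"dx":0.3,"dy":0,"dz":-13,"rx":0,"ry":0,"rz":0},
    {"dx":0.3,"dy":0,"dz":-13,"rx":0,"ry":0,"rz":0},
  ],
)

```text
clock: 7.77
tcp_pos: [0.5507, 0.1666, 0.043]
orientation: [3.141, 0.071, -0.0]
contact_force: [-0.4, 0.1, -0.7]
grip_width: 0.0444
gripper_force: 91.7
```

>>> send_rows(
  deltas=[
    {"dx":0,"dy":0,"dz":-1.5,"rx":0,"ry":0,"rz":0},
    {"dx":0,"dy":0,"dz":-3,"rx":0,"ry":0,"rz":0},
    {"dx":0,"dy":0,"dz":-4,"rx":0,"ry":0,"rz":0},
    {"dx":0,"dy":0,"dz":-5,"rx":0,"ry":0,"rz":0},
    {"dx":0,"dy":0,"dz":-5,"rx":0,"ry":0,"rz":0},
  ],
)

```text
clock: 8.18
tcp_pos: [0.5507, 0.1668, 0.0379]
orientation: [3.141, 0.072, -0.0]
contact_force: [-0.1, 0.5, -0.0]
grip_width: 0.0443
gripper_force: 91.7
```

>>> send_rows(
  deltas=[
    {"dx":0,"dy":0,"dz":-1,"rx":0,"ry":0,"rz":0},
    {"dx":0,"dy":0,"dz":-2,"rx":0,"ry":0,"rz":0},
    {"dx":0,"dy":0,"dz":-3,"rx":0,"ry":0,"rz":0},
    {"dx":0,"dy":0,"dz":-3,"rx":0,"ry":0,"rz":0},
  ],
)

```text
clock: 8.52
tcp_pos: [0.551, 0.1669, 0.0351]
orientation: [-3.141, -0.072, -0.001]
contact_force: [1.3, 0.3, -0.4]
grip_width: 0.0444
gripper_force: 91.7
```

>>> send_rows(
  deltas=[
    {"dx":0,"dy":0,"dz":-1,"rx":0,"ry":0,"rz":0},
    {"dx":0,"dy":0,"dz":-2,"rx":0,"ry":0,"rz":0},
    {"dx":0,"dy":0,"dz":-3,"rx":0,"ry":0,"rz":0},
    {"dx":0,"dy":0,"dz":-3,"rx":0,"ry":0,"rz":0},
  ],
)

```text
clock: 8.85
tcp_pos: [0.5508, 0.1669, 0.032]
orientation: [-3.141, -0.072, -0.0]
contact_force: [2.0, 0.3, 0.1]
grip_width: 0.0443
gripper_force: 91.7
```

>>> send_rows(
  deltas=[
    {"dx":0.4,"dy":0,"dz":-1,"rx":0,"ry":0,"rz":0},
    {"dx":0.4,"dy":0,"dz":-2,"rx":0,"ry":0,"rz":0},
    {"dx":0.4,"dy":0,"dz":-3,"rx":0,"ry":0,"rz":0},
    {"dx":0.4,"dy":0,"dz":-3,"rx":0,"ry":0,"rz":0},
  ],
)

```text
clock: 9.18
tcp_pos: [0.5511, 0.1667, 0.0293]
orientation: [3.141, 0.072, -0.0]
contact_force: [-1.9, 0.0, 5.6]
grip_width: 0.0446
gripper_force: 92.1
```

>>> send_rows(
  deltas=[
    {"dx":0,"dy":0,"dz":-1,"rx":0,"ry":0,"rz":0},
    {"dx":0,"dy":0,"dz":-2,"rx":0,"ry":0,"rz":0},
    {"dx":0,"dy":0,"dz":-2,"rx":0,"ry":0,"rz":0},
  ],
)

```text
clock: 9.43
tcp_pos: [0.551, 0.1667, 0.0275]
orientation: [3.14, 0.071, -0.0]
contact_force: [-2.0, -1.0, 7.4]
grip_width: 0.0445
gripper_force: 92.3
```

>>> send_rows(
  deltas=[
    {"dx":-0.2,"dy":0,"dz":-1,"rx":0,"ry":0,"rz":0},
    {"dx":-0.2,"dy":0,"dz":-2,"rx":0,"ry":0,"rz":0},
    {"dx":-0.2,"dy":0,"dz":-2,"rx":0,"ry":0,"rz":0},
  ],
)

```text
clock: 9.68
tcp_pos: [0.5511, 0.1668, 0.026]
orientation: [3.14, 0.071, 0.0]
contact_force: [-2.3, -0.6, 9.7]
grip_width: 0.0445
gripper_force: 93.8
```

>>> send_rows(
  deltas=[
    {"dx":0,"dy":0,"dz":-1,"rx":0,"ry":0,"rz":0},
    {"dx":0,"dy":0,"dz":-1.5,"rx":0,"ry":0,"rz":0},
    {"dx":0,"dy":0,"dz":-1.5,"rx":0,"ry":0,"rz":0},
  ],
)

```text
clock: 9.93
tcp_pos: [0.5511, 0.1667, 0.0258]
orientation: [3.14, 0.071, 0.001]
contact_force: [-6.3, -3.2, 22.9]
grip_width: 0.0441
gripper_force: 96.7
```

>>> send_rows(
  deltas=[
    {"dx":-0.4,"dy":-0.2,"dz":-0.4,"rx":0,"ry":0,"rz":0},
    {"dx":-0.4,"dy":-0.2,"dz":-0.7,"rx":0,"ry":0,"rz":0},
    {"dx":-0.4,"dy":-0.2,"dz":-0.7,"rx":0,"ry":0,"rz":0},
    {"dx":-0.4,"dy":-0.2,"dz":-0.7,"rx":0,"ry":0,"rz":0},
    {"dx":-0.4,"dy":-0.2,"dz":-0.7,"rx":0,"ry":0,"rz":0},
  ],
)

```text
clock: 10.35
tcp_pos: [0.5511, 0.1668, 0.0257]
orientation: [3.14, 0.071, 0.002]
contact_force: [-7.7, -2.9, 28.5]
grip_width: 0.0439
gripper_force: 97.5
```

```bash
python3 look.py b3; python3 -c "
from bench import r
o=r.get_obs();print(o['contact_force'],o['moment'],o['qvel'].round(3))"
```

```text
[0.55106844 0.16676719 0.02574119] [3.14041674e+00 7.14087531e-02 1.96851626e-03] [-7.71504463 -2.85812782 28.50169387] 0.04390998415913559 97.45080835127737
top 261 202
side 288 241
[-8.00505946 -2.5996618  28.01987816] [-0.78431909  1.66499909  0.03385715] [ 0.     0.    -0.001  0.001 -0.002 -0.     0.001]
```

View pics/b3.png

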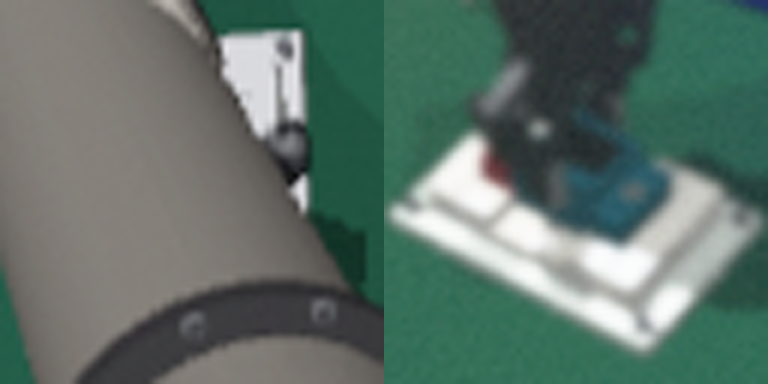

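The side view shows the halves closed with no board visible. Spring forces matched the model, then the stop went rigid at 28 N with the joints at rest. I'm handing in.

```bash
python3 -c "
from bench import r
print(r.hand_in()); o=r.get_obs(); print(o['tcp_pos'],o['contact_force'],o['gripper_force'])"
```

```text
the job is handed in; nothing more can be done
None
the job is handed in; nothing more can be done
```

The cover is on the dowels, red end over red end, and I handed the job in with the arm still pressing it down at about 28 N; the stop went rigid where flush was expected, but the arm hid the bores from the top camera and the hand-in returned no verdict.

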